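# Crank the hinge jig to its mark and hold the door leaf in mesh

### The job

First turn the red handwheel of the hinge jig clockwise, letting go and gripping again as needed, until the red pointer on the carriage stands level with the yellow mark; turn it by the wheel, do not shove the carriage along. Then take the white hinge leaf out of its green stand and bring its barrel down midway between the two barrels of the jamb leaf so that all three pin holes line up on one line, and finish holding it there, upright and still, carried by the gripper alone and not resting or pressing on the jig. Leave the pin, hammer and magnetic square where they are.

Things in the scene. Friction and masses are not known exactly. Their poses are not given: they have to be found in the camera images.
- jig: Blue hinge jig, fixed: base plate 120 x 320 mm, 14 mm high; rails to 22 mm. Origin: centre of its underside on the table; y runs along the rails (wheel at +y), x across, z up. Handwheel axis at x 0, y +115 mm. At its +x side a flat black scale strip (top 22 mm above the table) carries the yellow mark.
- wheel_grip (a point): Centre of the red handwheel, on its vertical axis at mid-height (77 mm above the table). The wheel is a solid knurled disc 60 mm in diameter, 22 mm thick (66 to 88 mm above the table), on a thin shaft over a 50 x 50 mm housing 40 mm high; grip it across its diameter from above at any yaw.
- handwheel (a joint): Handwheel angle in rad: 0 at the start, grows clockwise seen from above, stops at 3.5. A rack moves the carriage 18 mm per rad towards the jig's -y, away from the wheel. It takes about 0.3 N m to turn and stays where it is left. Reaching the mark takes about 1.7 to 3.1 rad.
- pointer (a point): Tip of the thin red pointer (4 mm wide) at the foot of the carriage on its +x side, 27 mm above the table; it moves with the carriage.
- mark: Yellow mark fixed on the jig's scale strip: a rib 4 mm wide (y), 22 mm long (x), 10 mm high, in line with the pointer's path, with a 24 mm wide foot. Origin: centre of the rib's underside, 22 mm above the table; axes parallel to the jig's. The pointer is level with it when both have the same y in the jig's frame.
- carriage: Jig carriage: aluminium jamb block 70 x 100 x 48 mm with a 6 mm steel jamb leaf on top, axes parallel to the jig's. Origin: 22 mm above the table, at mid-length (y); the block spans x -10 to +60 mm. Its two barrels along the -x edge (at x -30, z 64 mm): see jamb_hole. Pushed directly it resists with about 16 N.
- jamb_hole (a point): Point on the jamb barrels' common axis midway between them, 86 mm above the table; moves with the carriage. The axis runs along the carriage's y. Two steel barrels, 30 mm long, 26 mm diameter, 17 mm holes, stand either side of an open 40 mm gap (20 mm from this point to each); nothing lies below the gap and it is open from above.
- leaf: Loose hinge leaf, about 0.4 kg, upright in the stand. Origin: centre of its pin hole, i.e. of its steel barrel (30 mm long along y, 26 mm diameter, 17 mm hole). Above it a white-coated neck 30 mm wide, then a plate 8 mm thick (x), 80 mm wide (y), from 20 to 80 mm above the barrel axis (z). Grip from above across the 8 mm, mid-width. Half turned about z it is the same.
- stand: Green fixed stand: base 70 x 120 x 10 mm, two pairs of guide posts 68 mm high at y -36 and +36 mm (9 mm wide in y) with an 11 mm slot holding the leaf's plate upright; the 63 mm between the pairs is free for fingers. Origin: centre of its underside. The leaf's barrel axis is 23 mm and its top edge 103 mm above the table; it lifts straight up and out.
- pin: Bystander: steel hinge pin standing on the table, 12 mm diameter, 85 mm tall, with a 26 mm head on top. Origin: centre of its foot.
- hammer: Bystander: hammer lying on the table behind the jig, about 260 mm long. Origin: centre of its underside.
- square: Bystander: red triangular magnetic welding square about 90 mm a side, 18 mm high, lying on the table. Origin: on its underside, middle of one side.
There are look-alikes about, which are no part of the job. What is shaped like the leaf but purple or turquoise is not meant.

How it is judged:
By the outcome, as a careful person would: the job done as asked, in the order asked, and still so for the second after the job is handed in, while the arm keeps its last pose, push and grip.
It also fails if it takes over 67 s, if anything falls off the work surface, if the arm or the gripper's body presses on something with over 40 N, if the wrist force passes 120 N, or if a joint passes its speed limit or range.

### The arm

A 7-joint arm with a two-finger parallel gripper is mounted at the origin on the work surface. World frame = base frame: x ahead of the robot, y to its left, z up, the work surface at z = 0. Lengths are in m, angles in rad, forces in N, time in s.
With the tool pointing down it reaches from about 0.4 to 0.85 m from the base axis. Payload 4.5 kg.
Tool frame: the origin (TCP) lies midway between the tips of the shut fingers; the grasp point (between the pads) lies manip.pinch_z behind it (manip.pinch_z is the distance from the TCP to the grasp point, in m); z points along the fingers, y is the line along which they close (so a half turn about z gives the same grasp; the last joint's range is limited). The gripper opens to 85 mm and grips with 20 to 120 N. Pads are 22 mm wide; open, the fingers measure 114 mm over their backs; the gripper's body (76 mm by 85 mm) begins 54 mm behind the grasp point. The pads swing forward as they close: fully open they stand 13 mm farther back than shut.
Start: joints at [-1.09, 0.689, -0.195, 1.565, 0.157, 0.902, -0.215], TCP at [0.27, 0.564, 0.231] pointing down, gripper open.
Joint ranges: [-3.01, 3.01], [-0.46, 2.08], [-1.47, 1.51], [0.13, 2.56], [-1, 4.14], [0.04, 2.09], [-2.66, 2.66]. Speed limits (rad/s): [2.57, 2.57, 3.14, 3.14, 3.14, 3.14, 3.14].

### API

Orientations are given as a 3x3 rotation matrix whose columns are the frame's x, y, z axes.
In Python, from cell import manip gives the robot as it stands. Calls block until the motion is done:
- manip.reach(position, orientation): joint-space move of the TCP to a pose.
- manip.move_straight(position, v=0.15, frame=None, threshold=None): straight line of the TCP; frame=None keeps the orientation; v is the mean speed in m/s. With threshold (N) it stops when the force on the tool has changed by that much, and returns True; else False.
- manip.move_j(angles): joint-space move.
- manip.gripper_open() and manip.clamp(f_grip=None): open the fingers fully, or close them until they stop; f_grip is the grip in N (None keeps the last).
- manip.hold(seconds).
- manip.ik(position, orientation): joint angles nearest the present ones, or None.
- manip.sense(): the state.
- manip.get_image(name): name is "side" or "top" or "wrist"; returns the picture (420x560x3 uint8, blue, green, red); there is no depth.
- manip.camera_info(name): a dict with "mtx" (3x3 intrinsics, pixels), "eye" and "orientation" of the camera in the world. Camera axes: x right, y down, z forward; pixel columns grow to the right and rows downward; lengths in m; the calibration is good to about 2 mm. The wrist camera is an equidistant fisheye: a pixel r from the principal point sees the ray r / f radians off the axis. A picture is of the moment at which its call begins: read the wrist's pose just before it. camera_info takes no time and is no camera call; for the wrist camera it gives the pose at the moment of the call.
A pose or a line that the arm cannot do raises manip.Unreachable and nothing moves.
- manip.finish_job(): hands the job in; it is judged then, once.
The state is a dict: "time": time; "joint_pos": joint angles; "joint_vel": joint speeds; "joint_torque": joint torques, N m; "eef_pos": TCP position; "eef_rot": TCP orientation; "contact_force": force on the tool from outside, world axes, zero at the start; "wrist_torque": the same for the moment, N m; "width": finger opening in m; "grasp_force": force on a finger pad.
Only numpy, scipy, OpenCV 4.12 (cv2) and the standard library are available. Lean on these libraries where they do the work, as an engineer would, in place of code of your own. Each camera call takes 0.05 s, during which the arm holds its last target. There are 200 camera calls.

## Working session

There is one attempt and no reset: what is moved stays moved. The work goes in short steps, each a Python script; the robot and the scene stay as the last script left them, time stands still between calls to the robot, and variables do not carry over. Pictures are saved under pics/ and viewed, at most 10 in all, crops included, and the job is handed in when it is done.

```bash
mkdir -p pics; ls
python3 - <<'E'
from cell import manip
import cv2,numpy as np
np.set_printoptions(precision=4,suppress=True)
for n in("side","top"):
    im=manip.get_image(n);cv2.imwrite(f"pics/{n}0.png",im)
    c=manip.camera_info(n);print(n,c)
print(manip.pinch_z,manip.sense())
E
```

```text
pics
side {'mtx': array([[500.5577,   0.    , 274.9351],
       [  0.    , 500.5577, 208.4781],
       [  0.    ,   0.    ,   1.    ]]), 'eye': array([ 0.4319, -0.7631,  0.8218]), 'orientation': array([[ 0.9813, -0.1492,  0.1213],
       [-0.1918, -0.7129,  0.6745],
       [-0.0142, -0.6852, -0.7282]])}
top {'mtx': array([[470.0213,   0.    , 271.7948],
       [  0.    , 470.0213, 203.245 ],
       [  0.    ,   0.    ,   1.    ]]), 'eye': array([ 0.4635, -0.1101,  1.2906]), 'orientation': array([[-0.0149, -0.9971,  0.0753],
       [-0.9999,  0.0155,  0.0063],
       [-0.0074, -0.0752, -0.9971]])}
0.0187 {'time': 0.1, 'joint_pos': array([-1.0902,  0.6899, -0.1945,  1.5662,  0.1573,  0.9025, -0.2151]), 'joint_vel': array([ 0.0028, -0.001 , -0.0034, -0.0023,  0.0001, -0.0008,  0.0002]), 'joint_torque': array([ -0.0031, -54.0599,  -1.2713, -15.8987,   0.0094,   0.0044,
         0.    ]), 'eef_pos': array([0.2699, 0.5631, 0.2306]), 'eef_rot': array([[-0.9018,  0.4321, -0.0006],
       [ 0.4321,  0.9018, -0.0015],
       [-0.0001, -0.0016, -1.    ]]), 'contact_force': array([0.3973, 0.269 , 0.0753]), 'wrist_torque': array([-0.0257, -0.0031, -0.0081]), 'grasp_force': 0.0, 'width': 0.08550296574403485}
```

View pics/top0.png

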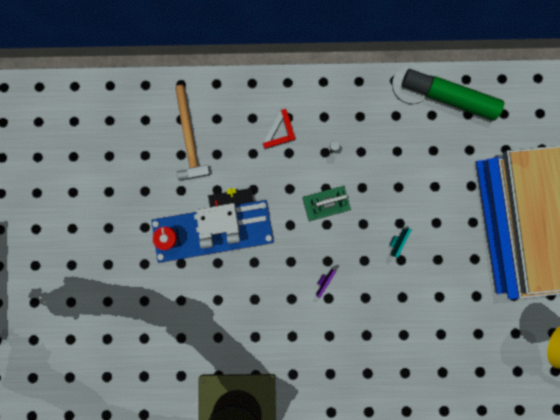

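View pics/side0.png

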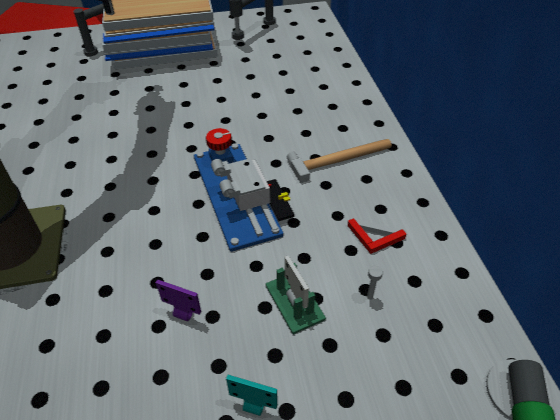

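The top view shows the jig at about (212,231), with the wheel at (164,238), the red pointer at (215,203), the yellow mark at (232,191) and the stand with the white leaf at (327,203). The side view agrees. The purple and turquoise leaves are decoys. Next I'll measure these from both views.

```bash
cat > h.py <<'E'
from cell import manip
import cv2,numpy as np
np.set_printoptions(precision=4,suppress=True)
def rays(n,uv,c=None):
    c=c or manip.camera_info(n); K=c["mtx"]
    p=(np.atleast_2d(uv)-K[:2,2])/K[0,0]
    if n=="wrist":
        t=np.linalg.norm(p,axis=1,keepdims=True)
        d=np.c_[p/np.maximum(t,1e-9)*np.sin(t),np.cos(t)]
    else: d=np.c_[p,np.ones(len(p))]
    return c["eye"],d@c["orientation"].T
def onz(n,uv,z,c=None):
    e,d=rays(n,uv,c); return e+d*((z-e[2])/d[:,2])[:,None]
def pix(n,P,c=None):
    c=c or manip.camera_info(n); q=(np.atleast_2d(P)-c["eye"])@c["orientation"]
    K=c["mtx"]
    if n=="wrist":
        r=np.linalg.norm(q[:,:2],axis=1,keepdims=True); p=q[:,:2]/np.maximum(r,1e-9)*np.arctan2(r,q[:,2:])
    else: p=q[:,:2]/q[:,2:]
    return p*K[0,0]+K[:2,2]
def blobs(im,lo,hi,mn=8,roi=None):
    """hsv blobs, largest first: list of (area, centroid, contour)"""
    h=cv2.cvtColor(im,cv2.COLOR_BGR2HSV)
    if lo[0]>hi[0]: m=cv2.inRange(h,(0,)+lo[1:],hi)|cv2.inRange(h,lo,(180,)+hi[1:])
    else: m=cv2.inRange(h,lo,hi)
    if roi is not None:
        k=np.zeros_like(m); x0,y0,x1,y1=[int(v) for v in roi]; k[max(y0,0):y1,max(x0,0):x1]=255; m&=k
    n,l,s,c=cv2.connectedComponentsWithStats(m)
    o=[]
    for i in range(1,n):
        if s[i,4]>=mn:
            ct=max(cv2.findContours((l==i).astype(np.uint8),0,1)[0],key=len)[:,0]
            o.append((int(s[i,4]),c[i],ct))
    return sorted(o,key=lambda b:-b[0])
RED=((170,120,60),(8,255,255));YEL=((22,120,80),(35,255,255));BLU=((100,150,60),(125,255,255));GRN=((55,80,30),(82,255,255))
def R(yaw):
    "tool down; fingers close along world direction yaw"
    y=np.array([np.cos(yaw),np.sin(yaw),0]);z=np.array([0,0,-1.]);return np.c_[np.cross(y,z),y,z]
E
python3 - <<'E'
from h import *
ROI={"top":(100,150,370,280),"side":(150,100,340,340)}
for n in("top","side"):
    im=cv2.imread(f"pics/{n}0.png")
    for nm,c,z in(("red",RED,.088),("yel",YEL,.03),("blu",BLU,.014),("grn",GRN,.01)):
        for a,ce,ct in blobs(im,*c,roi=ROI[n])[:4]:
            print(n,nm,a,ce,onz(n,ce,z)[0])
            if nm in("blu","grn") and a>150:
                P=onz(n,ct,z)[:,:2].astype(np.float32); r=cv2.minAreaRect(P*1000);print("   rect",r)
            if nm=="red" and a<60: print("   z27",onz(n,ce,.027)[0])
E
```

```text
top red 362 [164.2956 238.3122] [0.4686 0.1735 0.088 ]
top red 18 [215.8333 202.5556] [0.5582 0.0412 0.088 ]
   z27 [0.5631 0.0488 0.027 ]
top yel 53 [231.0189 191.2642] [0.5927 0.0073 0.03  ]
top blu 2503 [213.326  235.1059] [0.4756 0.0578 0.014 ]
   rect ((485.9447326660156, 61.0927734375), (118.19770812988281, 315.6943359375), 8.6030855178833)
top blu 57 [249.2982 203.1053] [ 0.5612 -0.0408  0.014 ]
top blu 8 [153.875 228.375] [0.4963 0.2194 0.014 ]
top grn 869 [325.0771 203.3567] [ 0.5576 -0.2475  0.01  ]
   rect ((560.0429077148438, -249.93267822265625), (70.93721771240234, 118.19440460205078), 14.368843078613281)
side red 323 [217.8019 137.8545] [0.4672 0.1653 0.088 ]
side yel 69 [284.058  196.1594] [0.5908 0.003  0.03  ]
side blu 2696 [231.6669 203.2867] [0.4745 0.0207 0.014 ]
   rect ((485.862548828125, 61.677581787109375), (119.83863830566406, 324.79833984375), 9.03372573852539)
side grn 1561 [294.0141 305.0743] [ 0.5544 -0.2637  0.01  ]
   rect ((557.9238891601562, -243.73080444335938), (76.53755950927734, 141.4609832763672), 14.254429817199707)
```

Run:
```python
from h import *
print(manip.sense()["time"])
c=manip.camera_info("wrist");s=manip.sense();print("cam in tool",s["eef_rot"].T@(c["eye"]-s["eef_pos"]),s["eef_rot"].T@c["orientation"],c["mtx"][0])
yw=np.deg2rad(8.8)
manip.reach([.50,.07,.32],R(yw+np.pi/2) if manip.ik([.50,.07,.32],R(yw+np.pi/2)) is not None else R(yw-np.pi/2))
manip.hold(.3)
c=manip.camera_info("wrist");im=manip.get_image("wrist");cv2.imwrite("pics/w1.png",im)
import pickle;pickle.dump(c,open("w1.pkl","wb"))
s=manip.sense();print(s["time"],s["eef_pos"],s["joint_pos"],c["eye"])
for yaw in np.arange(-4,4.1,.5):
    q=manip.ik([.4685,.1746,.077-manip.pinch_z],R(yaw)); print(round(yaw,2),q)
```

```text
0.1
cam in tool [ 0.0809  0.0002 -0.1427] [[-0.     -0.949  -0.3154]
 [ 1.      0.     -0.0002]
 [ 0.0002 -0.3154  0.949 ]] [325.1923   0.     281.112 ]
2.4417 [0.5    0.0703 0.3199] [ 0.0229  0.4358 -0.3831  1.7908  0.1948  0.9522  1.2836] [0.4202 0.0582 0.4626]
-4.0 [-0.3238  0.8333 -0.2053  2.0649  0.546   0.2949  1.2936]
-3.5 [-0.2908  0.8371 -0.2596  2.0632  0.6501  0.3204  1.6913]
-3.0 [-0.2297  0.8479 -0.3609  2.06    0.8057  0.3759  2.0392]
-2.5 [-0.1228  0.8797 -0.5434  2.0544  0.9967  0.4944  2.3558]
-2.0 [ 0.2042  1.1786 -1.2583  2.0381  1.3328  1.1309  2.5652]
-1.5 [-0.5834  0.8503  0.2244  2.078  -0.6482  0.2806 -1.3048]
-1.0 [-0.5481  0.8429  0.1647  2.0762 -0.4973  0.2595 -0.9548]
-0.5 [-0.5109  0.8369  0.1025  2.0744 -0.319   0.2448 -0.6321]
0.0 [-0.4666  0.8321  0.0291  2.0722 -0.0912  0.2385 -0.3584]
0.5 [-0.4332  0.8301 -0.026   2.0705  0.0801  0.2418 -0.0285]
1.0 [-0.4009  0.8296 -0.0789  2.0689  0.2359  0.2514  0.317 ]
1.5 [-0.3669  0.8303 -0.1345  2.0672  0.3842  0.2673  0.6702]
2.0 [-0.3404  0.8319 -0.178   2.0658  0.4873  0.2834  1.0684]
2.5 [-0.3101  0.8347 -0.2278  2.0642  0.5912  0.305   1.466 ]
3.0 [-0.2748  0.8395 -0.286   2.0624  0.6952  0.334   1.8639]
3.5 [-0.181   0.8602 -0.443   2.0574  0.9028  0.4267  2.1621]
4.0 [-0.0823  0.8967 -0.615   2.0522  1.0513  0.546   2.5213]
```

View pics/w1.png

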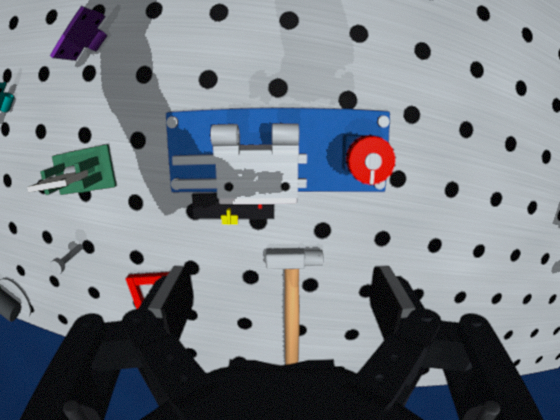

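The wrist view shows the wheel at (372,160), the pointer at (260,206), the mark at (229,217), and the stand with the leaf at the left around (75,175). I'll take a clearer view of the pointer from the +x side.

```bash
cat >> h.py <<'E'
import pickle
YW=np.deg2rad(8.8); UX=np.array([np.cos(YW),np.sin(YW)]);UY=np.array([-np.sin(YW),np.cos(YW)])
JC=np.array([.4859,.0613])
def jig(P): d=np.atleast_2d(P)[:,:2]-JC; return np.c_[d@UX,d@UY]*1000
def snap(name,save=None):
    c=manip.camera_info(name);im=manip.get_image(name)
    if save: cv2.imwrite(f"pics/{save}.png",im);pickle.dump(c,open(save+".pkl","wb"))
    return c,im
def gauge(c,im):
    "pointer and mark in the jig frame (mm) from a wrist picture"
    out=[]
    P0=np.r_[JC+.085*UX,.027]; 
    pts=pix("wrist",np.array([np.r_[JC+(a*UX+b*UY),.027] for a in(.06,.13) for b in(-.14,.06)]),c)
    roi=np.r_[pts.min(0)-5,pts.max(0)+5]
    for col,z in((RED,.027),(YEL,.032)):
        b=blobs(im,*col,mn=4,roi=roi)
        out.append([(a,ce.round(1),jig(onz("wrist",ce,z,c))[0],jig(onz("wrist",ct,z,c)).min(0),jig(onz("wrist",ct,z,c)).max(0)) for a,ce,ct in b[:2]])
    return out
E
python3 - <<'E'
from h import *
im=cv2.imread("pics/w1.png");c=pickle.load(open("w1.pkl","rb"))
b=blobs(im,*RED,roi=(330,120,410,200))[0];P=onz("wrist",b[2],.088,c);print("wheel",b[0],cv2.minEnclosingCircle(P[:,:2].astype(np.float32)),jig(onz("wrist",b[1],.088,c)))
b=blobs(im,*BLU,roi=(150,90,410,200))[0];print(cv2.minAreaRect((onz("wrist",b[2],.014,c)[:,:2]*1000).astype(np.float32)))
print(gauge(c,im))
p=[.53,.03,.26]
for y in(YW-np.pi/2,):
    manip.reach(p,R(y))
manip.hold(.3);c,im=snap("wrist","w2");print(gauge(c,im),manip.sense()["time"],c["eye"])
E
```

```text
wheel 1546 ((0.4691270887851715, 0.1750553697347641), 0.03188515454530716) [[ -1.145  113.6548]]
((485.83758544921875, 62.54563903808594), (117.75150299072266, 315.4590759277344), 9.163768768310547)
[[(26, array([259.5, 206.4]), array([ 79.1725, -23.627 ]), array([ 75.6292, -27.1942]), array([ 83.0791, -20.0477]))], [(184, array([229. , 217.9]), array([ 94.8386, -67.3269]), array([ 81.4357, -80.3448]), array([104.1988, -54.2644]))]]
[[(95, array([268.7, 143.9]), array([ 71.729 , -23.2785]), array([ 60.941 , -26.0411]), array([ 80.9382, -20.1227]))], [(326, array([308. , 121.8]), array([ 97.8847, -68.1031]), array([ 81.5734, -80.7239]), array([106.9933, -55.6315]))]] 4.4 [0.61   0.0423 0.4027]
```

View pics/w2.png

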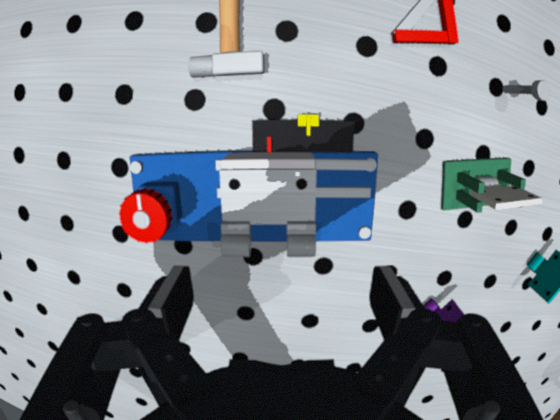

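Pointer at (268,144) and mark at (308,122): about 44.5 mm still to travel, so roughly 2.47 rad. I'll grip near one end of joint 7's range so I can turn in one grip.

Run:
```python
from h import *
w=JC+.115*UY; w=(w+[.4688,.1748])/2; print(w)
q=manip.ik(np.r_[w,.057],R(3.0));print(q)
manip.reach(np.r_[w,.16],R(3.0)); manip.move_straight(np.r_[w,.057],v=.1,threshold=15)
s=manip.sense();print(s["eef_pos"],s["contact_force"],s["joint_pos"],s["time"])
manip.clamp(50);s=manip.sense();print(s["eef_pos"],s["contact_force"],s["width"],s["grasp_force"])
q=s["joint_pos"].copy()
for d in(.8,.8,.7):
    q[6]-=d; manip.move_j(q); s=manip.sense();print(s["eef_pos"],s["contact_force"],s["wrist_torque"],s["joint_pos"][6],s["width"],s["time"])
c,im=snap("wrist","w3");print(gauge(c,im))
c,im=snap("top");b=blobs(im,*RED,mn=4,roi=(170,180,260,215));print([(x[0],x[1],jig(onz("top",x[1],.027))) for x in b])
```

```text
[0.4686 0.1749]
[-0.0763  0.9024 -0.6267  2.0518  1.0645  0.5543  1.509 ]
[0.4688 0.1751 0.0574] [1.0688 0.6175 0.1281] [-0.0599  0.9097 -0.6567  2.0507  1.0838  0.5767  1.4911] 7.5333
[0.4689 0.175  0.0578] [ 0.26   -0.997   5.3964] 0.05874191537372249 52.76653826236725
[0.4678 0.1756 0.0579] [-3.3394  1.8774 -0.3515] [ 0.3318  0.8144 -0.337 ] 0.6921264819432518 0.05837037257385128 8.6833
[0.4675 0.1768 0.0579] [-5.1194  5.4888 -0.7834] [ 0.5982  1.0545 -0.3202] -0.10822463749851782 0.05880181921431875 9.4667
[0.468  0.1778 0.0579] [-2.6867  6.9722 -3.1873] [ 1.0471  1.0062 -0.2669] -0.8082271149026072 0.058816517480008 10.175
[[(967, array([280.2, 345.7]), array([41.6341, 49.4338]), array([12.6832, 35.2643]), array([66.0642, 69.8284]))], []]
[(15, array([231., 200.]), array([[ 74.2743, -65.6102]]))]
```

Run:
```python
from h import *
s=manip.sense();q=s["joint_pos"].copy();q[6]-=.165;manip.move_j(q)
manip.gripper_open();p=manip.sense()["eef_pos"];manip.move_straight([p[0],p[1],.16],v=.15)
manip.reach([.54,.0,.24],R(YW-np.pi/2));manip.hold(.3);c,im=snap("wrist","w4")
for g in gauge(c,im):print(g)
print(c["eye"],manip.sense()["time"],manip.sense()["joint_pos"])
x=pix("wrist",np.r_[JC+.085*UX-.068*UY,.027],c)[0].astype(int);print(x)
cv2.imwrite("pics/w4c.png",cv2.resize(im[max(x[1]-50,0):x[1]+50,x[0]-65:x[0]+65],None,fx=5,fy=5,interpolation=cv2.INTER_CUBIC))
```

```text
[(92, array([280.8, 150.9]), array([ 71.4382, -67.5361]), array([ 61.2637, -70.0091]), array([ 80.2772, -64.4889]))]
[(372, array([281.6, 127.5]), array([ 97.7529, -68.3924]), array([ 81.996 , -80.6155]), array([107.0122, -55.9602]))]
[0.6198 0.0134 0.3822] 13.1333 [ 0.1753  0.5882 -0.4249  1.8057  0.3188  0.8163 -1.823 ]
[281 138]
```

View pics/w4c.png

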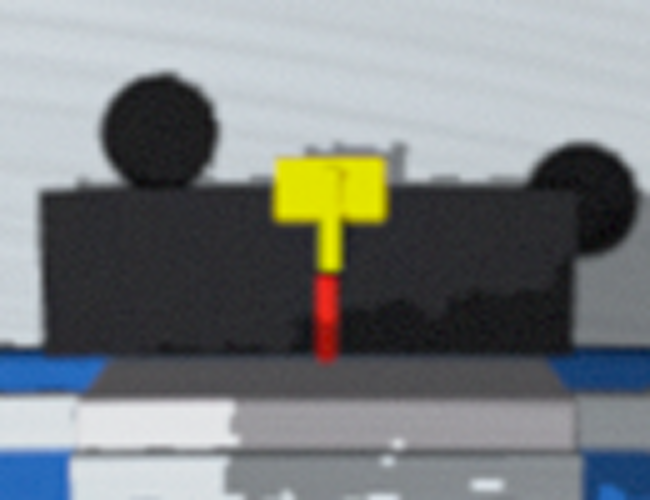

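The pointer and the rib line up to about 0.7 mm (crop x 326 against 329.5), so I'll leave the wheel. Next: measure the barrel gap and the leaf in the stand from directly above each.

Run:
```python
from h import *
def above(P,yaw,h):
    r=R(yaw); manip.reach(np.r_[np.array(P)-.081*r[:2,0],h],r); manip.hold(.3)
g=JC-.03*UX-.068*UY
above(g,YW-np.pi/2,.22); c1,i1=snap("wrist","w5"); 
above([.559,-.248],np.deg2rad(14.4),.20); c2,i2=snap("wrist","w6"); print(c1["eye"],c2["eye"],manip.sense()["time"])
out=[]
for P,c,im in((np.r_[g,.099],c1,i1),([.559,-.248,.1],c2,i2)):
    x=pix("wrist",P,c)[0].astype(int);print(x)
    out.append(cv2.resize(im[max(x[1]-90,0):x[1]+90,x[0]-65:x[0]+65],(400,554),interpolation=cv2.INTER_CUBIC))
    print(max(x[1]-90,0),x[1]+90)
cv2.imwrite("pics/w56.png",np.hstack(out))
```

```text
[ 0.4674 -0.01    0.3627] [ 0.5592 -0.2474  0.3429] 16.225
[281 103]
13 193
[280 102]
12 192
```

View pics/w56.png

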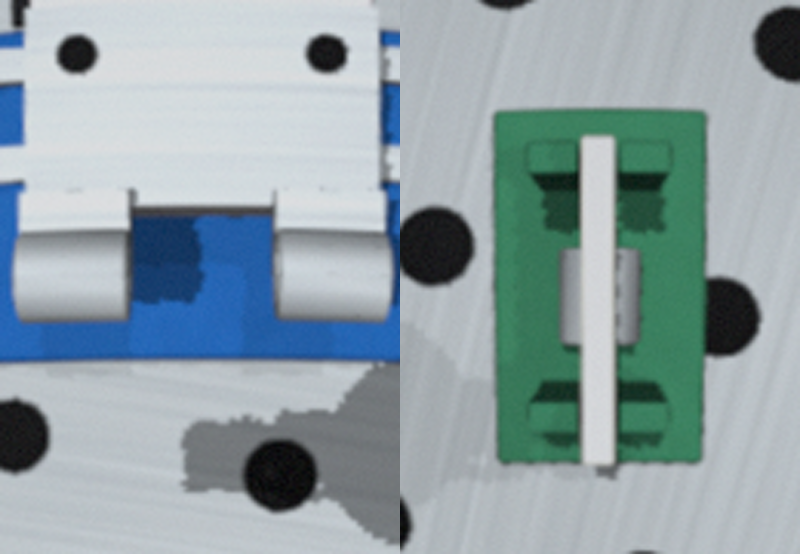

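The left crop shows a clean blue gap between the barrels (crop columns 131 to 275, barrel lower edge at row 321). The right crop shows the white leaf's top edge at columns 581 to 615, rows 135 to 465. I'll fit both now.

Run:
```python
from h import *
im=cv2.imread("pics/w5.png");c=pickle.load(open("w5.pkl","rb"))
h=cv2.cvtColor(im,cv2.COLOR_BGR2HSV);S=h[:,:,1].astype(float)
mid=[]
for r in range(95,113,2):
    row=S[r];e=[]
    for a,b in((212,232),(245,275),(290,320),(332,352)):
        d=np.diff(row[a:b]);k=np.argmax(np.abs(d));w=np.abs(d[max(k-2,0):k+3]);e.append(a+max(k-2,0)+.5+(w*np.arange(len(w))).sum()/w.sum())
    P=jig(onz("wrist",[(u,r) for u in e],.097,c));mid.append(P[:,1]);
mid=np.median(mid,0);print("edges y",mid,"mid inner",mid[1:3].mean(),"outer",mid[[0,3]].mean())
# lower tangent (towards -x): silhouette rows on both barrels
for u in(235,250,315,330):
    d=np.diff(S[108:128,u]);k=np.argmax(d);w=np.abs(d[k-2:k+3]);r=108+k-2+.5+(w*np.arange(5)).sum()/w.sum()
    e,d=rays("wrist",(u,r),c);e2=np.array([(e[:2]-JC)@UX,e[2]]);d2=np.array([d[0,:2]@UX,d[0,2]]);d2/=np.hypot(*d2)
    n=np.array([-d2[1],d2[0]]); n=n*np.sign(n[0]) # towards +x
    # axis: n.(A-e2)=.013 with z=.086
    x=(.013-n[1]*(.086-e2[1]))/n[0]+e2[0];print("axis x",x*1000,"row",r)
# jig side edges for the x/yaw check
b=blobs(im,*BLU)[0];print("jig",cv2.minAreaRect((onz("wrist",b[2],.014,c)[:,:2]*1000).astype(np.float32)))
im=cv2.imread("pics/w6.png");c=pickle.load(open("w6.pkl","rb"))
g=blobs(im,*GRN)[0];rg=cv2.minAreaRect((onz("wrist",g[2],.01,c)[:,:2]*1000).astype(np.float32));print("stand",rg)
h=cv2.cvtColor(im,cv2.COLOR_BGR2HSV);m=cv2.inRange(h,(0,0,185),(180,60,255));m[:, :272]=0;m[:,288:]=0;m[:50]=0;m[168:]=0
ct=max(cv2.findContours(m,0,1)[0],key=cv2.contourArea)[:,0];print(ct.min(0),ct.max(0))
print("leaf",cv2.minAreaRect((onz("wrist",ct,.103,c)[:,:2]*1000).astype(np.float32)))
```

```text
edges y [ -17.6208  -49.6769  -86.2931 -118.5075] mid inner -67.98499111226774 outer -68.06416804554125
axis x -28.06127798212634 row 117.36842105263158
axis x -28.004137320769853 row 116.97872340425532
axis x -27.74847252382488 row 116.73118279569893
axis x -27.770678491600655 row 117.10526315789474
jig ((486.232177734375, 62.052528381347656), (118.3656234741211, 314.8141784667969), 8.934735298156738)
stand ((559.2658081054688, -249.7626953125), (69.97220611572266, 117.35539245605469), 14.353279113769531)
[274  57] [283 162]
leaf ((558.8802490234375, -253.28036499023438), (6.588808536529541, 78.19184112548828), 14.481443405151367)
```

Run:
```python
from h import *
L=np.array([.5589,-.2530]);y=np.deg2rad(14.4)
manip.reach(np.r_[L,.16],R(y));print(manip.move_straight(np.r_[L,.062],v=.12,threshold=12))
s=manip.sense();print(s["eef_pos"],s["contact_force"]);manip.clamp(60);manip.hold(.2)
s=manip.sense();p=s["eef_pos"];print(p,s["contact_force"],s["width"],s["grasp_force"],s["time"])
manip.move_straight(np.r_[p[:2],.25],v=.12);s=manip.sense();print(s["contact_force"],s["wrist_torque"],s["width"])
T=JC-.029*UX-.068*UY
manip.reach(np.r_[T,.25],R(YW));manip.move_straight(np.r_[T,.165],v=.12,threshold=10);manip.hold(.4)
c,im=snap("wrist","w7");snap("side","s7");snap("top","t7");s=manip.sense();print(s["eef_pos"],s["contact_force"],s["time"],c["eye"],pix("wrist",[np.r_[T,.126],np.r_[T,.206],np.r_[T,.086]],c))
side=cv2.imread("pics/s7.png");x=pix("side",np.r_[T,.1])[0].astype(int);print(x)
a=cv2.resize(side[x[1]-75:x[1]+75,x[0]-60:x[0]+60],(440,550),interpolation=cv2.INTER_CUBIC)
x=pix("wrist",np.r_[T,.1],c)[0].astype(int);b=im[x[1]-200 if x[1]>200 else 0:,:][:,120:440]
b=cv2.resize(b,(350,550*1)) if 0 else cv2.copyMakeBorder(b,0,max(0,550-b.shape[0]),0,0,cv2.BORDER_CONSTANT)[:550]
cv2.imwrite("pics/v7.png",np.hstack([a,b]))
```

```text
False
[ 0.5597 -0.2529  0.0628] [ 1.035  -0.0718  1.2027]
[ 0.559  -0.253   0.0622] [-1.7137  0.3308  3.0674] 0.007497124525220768 58.45184326171875 18.5167
[ 0.1179  0.9368 -3.4466] [0.0577 0.0476 0.0093] 0.007175622940325129
[ 0.4677 -0.0104  0.1651] [ 1.3503 -0.5586 -2.8627] 22.6583 [0.4554 0.0698 0.3079] [[280.4955 238.3733]
 [280.3701 320.5274]
 [280.5339 215.9564]]
[227 185]
```

View pics/v7.png

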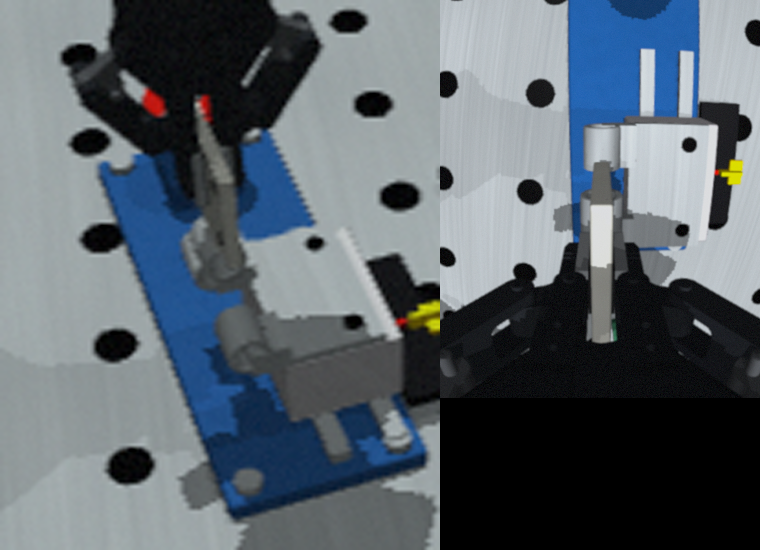

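The leaf is held upright between the barrels in plan. In the wrist crop the plate is at column 601 and the far barrel at 584 to 620, so it may sit about 1 mm off in x. I'll lower it with that correction and check both directions.

Run:
```python
from h import *
im=cv2.imread("pics/w7.png");c=pickle.load(open("w7.pkl","rb"))
S=cv2.cvtColor(im,cv2.COLOR_BGR2HSV)[:,:,1].astype(float)
for r in range(130,166,6):
    d=-np.diff(S[r,255:275]);k=np.argmax(d);u=255+k+.5
    e,d=rays("wrist",(u,r),c)
    # plane through eye & ray containing jig y dir approx: tangent in x-z
    e2=np.array([(e[:2]-JC)@UX,e[2]]);d2=np.array([d[0,:2]@UX,d[0,2]]);d2/=np.hypot(*d2)
    n=np.array([-d2[1],d2[0]]);n*=np.sign(n[0]);print(r,u,1000*((.013-n[1]*(.086-e2[1]))/n[0]+e2[0]))
T=JC-.0284*UX-.068*UY
manip.move_straight(np.r_[T,.165],v=.1)
print(manip.move_straight(np.r_[T,.1255],v=.06,threshold=6));manip.hold(.4)
s=manip.sense();print(s["eef_pos"],s["contact_force"],s["wrist_torque"],s["time"])
out=[]
for n,sv in(("side","s8"),("top","t8"),("wrist","w8")):
    c,im=snap(n,sv);x=pix(n,np.r_[T,.086],c)[0];xi=x.astype(int);print(n,x)
    w,h=(30,36) if n!="wrist" else (50,90)
    y0=max(xi[1]-h,0);k=540/(2*h);out.append(cv2.resize(im[y0:y0+2*h,xi[0]-w:xi[0]+w],(int(2*w*k),540),interpolation=cv2.INTER_CUBIC)); print(y0,xi[0]-w,k)
v=np.hstack([out[0],out[2]]);print(v.shape);cv2.imwrite("pics/v8.png",v)
```

```text
130 261.5 -28.86859347710695
136 269.5 -23.46809274373929
142 264.5 -26.90883790387543
148 263.5 -27.636029972344776
154 262.5 -28.371401032337133
160 263.5 -27.733827098856594
False
[ 0.4683 -0.0103  0.1257] [ 0.2432 -0.1796 -2.7681] [-0.0327 -0.0099  0.036 ] 24.1167
side [228.0038 190.3342]
154 198 7.5
top [236.2246 237.3884]
201 206 7.5
wrist [280.6782 238.2069]
148 230 3.0
(540, 750, 3)
```

View pics/v8.png

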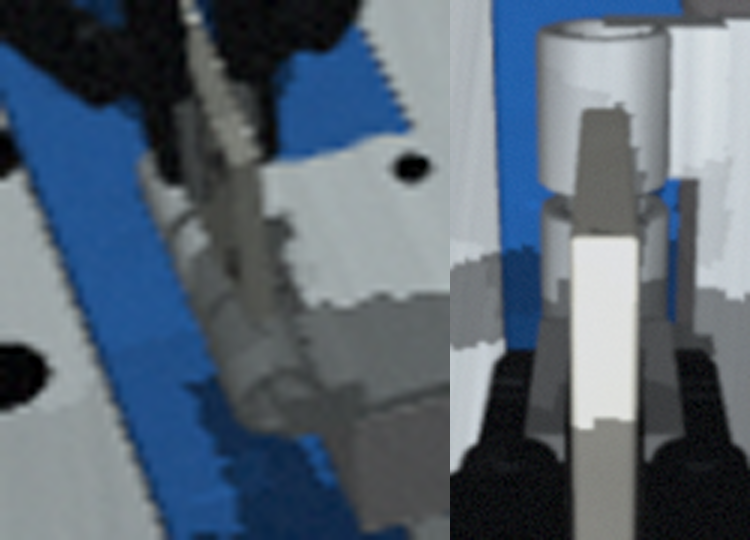

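In the wrist crop the +y jamb barrel spans columns 538 to 670 and the leaf barrel 541 to 667. Both centre on 604, so x is coaxial. To check y and z, I'll compare predicted feature rows with the observed ones in the same image.

Run:
```python
from h import *
c=pickle.load(open("w8.pkl","rb"));im=cv2.imread("pics/w8.png")
T=JC-.0284*UX-.068*UY
def crop(dx,dy,z):
    u=pix("wrist",np.r_[T+dx*UX+dy*UY,z],c)[0];return u.round(1),((u-[230,148])*3+[450,0]).round(0)
for n,a in dict(plate_bottom=(0,.04,.106),plate_top=(0,.04,.166),plate_top_far=(0,-.04,.166),jamb_out=(0,.05,.099),jamb_in_side=(-.0125,.02,.0895),jamb_in_crest=(0,.02,.099),leafb_near_side=(-.0125,.015,.0895)).items(): print(n,*crop(*a))
for n,u0 in(("a",264),("b",267)):
    print(im[195:225,u0].tolist())
a=cv2.resize(im[140:330,215:350],None,fx=4,fy=4,interpolation=cv2.INTER_LANCZOS4)[:600];a=cv2.convertScaleAbs(a,alpha=1.5)
cv2.imwrite("pics/w8z.png",a)
```

```text
plate_bottom [280.6 182.7] [602. 104.]
plate_top [280.5 226.3] [601. 235.]
plate_top_far [280.7 384.8] [602. 711.]
jamb_out [280.6 161.1] [602.  39.]
jamb_in_side [259.2 209.2] [537. 183.]
jamb_in_crest [280.6 214.7] [602. 200.]
leafb_near_side [259.4 217.2] [538. 208.]
[[164, 157, 153], [164, 159, 154], [164, 157, 152], [162, 160, 154], [162, 159, 154], [162, 157, 153], [164, 159, 154], [165, 160, 155], [165, 161, 155], [165, 160, 156], [163, 158, 154], [167, 164, 159], [164, 160, 155], [164, 162, 156], [166, 163, 157], [167, 160, 154], [158, 139, 124], [144, 100, 72], [116, 82, 63], [84, 77, 71], [78, 76, 74], [79, 77, 75], [79, 78, 76], [82, 82, 77], [90, 87, 84], [108, 106, 100], [132, 128, 123], [146, 142, 135], [150, 147, 141], [148, 145, 139]]
[[174, 170, 163], [174, 169, 164], [174, 171, 164], [175, 171, 165], [174, 170, 165], [174, 170, 165], [175, 170, 165], [174, 170, 166], [176, 171, 166], [175, 172, 167], [174, 169, 165], [176, 170, 167], [178, 174, 168], [175, 172, 166], [177, 174, 168], [179, 174, 167], [169, 165, 159], [136, 133, 126], [96, 95, 90], [86, 83, 82], [85, 82, 79], [74, 73, 69], [71, 69, 67], [68, 68, 64], [76, 72, 70], [89, 87, 84], [115, 112, 109], [148, 143, 139], [163, 159, 152], [165, 161, 154]]
```

View pics/w8z.png

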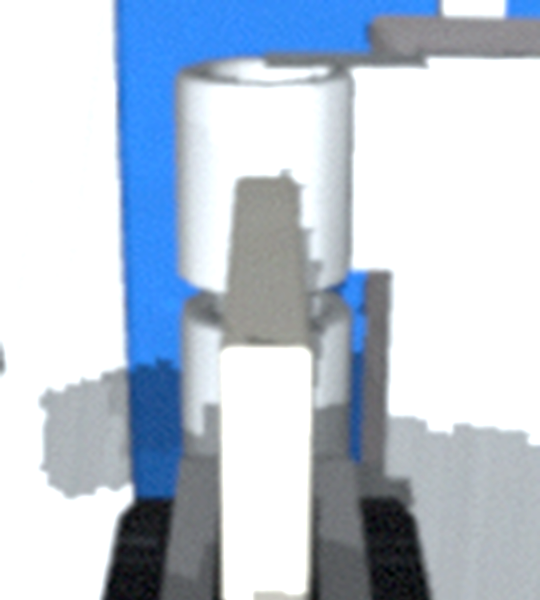

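The three barrels are coaxial in the picture. The near gap is visible at rows 212 to 220.5 (predicted 212 to 220), so the leaf is about 0.4 mm off in y. I'll make a small trim, confirm nothing is touching, recheck the pointer and hand in.

Run:
```python
from h import *
T=JC-.0284*UX-.0676*UY
manip.move_straight(np.r_[T,.1251],v=.02);manip.hold(.6)
s=manip.sense();print(s["eef_pos"],T,s["contact_force"],s["wrist_torque"],s["width"],s["grasp_force"],abs(s["joint_vel"]).max(),s["time"],s["eef_rot"][:,2])
c,im=snap("wrist","w9");print(gauge(c,im))
manip.finish_job()
```

```text
[ 0.4682 -0.0098  0.1251] [ 0.4682 -0.0098] [ 0.0655  0.7655 -4.2897] [-0.0368  0.1074 -0.0143] 0.007427334593234575 58.307806849479675 0.0016194057996154654 25.1167 [-0.  0. -1.]
[[(6, array([413. , 208.5]), array([ 81.0799, -68.3352]), array([ 80.7835, -70.5277]), array([ 81.3826, -66.1547]))], [(497, array([429.5, 207.8]), array([ 94.0134, -66.1037]), array([ 79.3098, -78.5564]), array([104.3604, -54.2168]))]]
the job is handed in; nothing more can be done
```

I handed the job in at 25 s: the pointer was set to within about 0.7 mm of the yellow mark by turning the wheel, and the leaf is held still in line between the jamb barrels, within about 0.5 mm across and along the axis by camera and 0.5 mm in height from the arm's readings; a last rough pointer reading of 2.2 mm off came from a mostly hidden pointer (6 pixels), so I did not act on it.

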